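Clamp a control module in the test jig, lock the bar and switch the tester on

TASK

Slide the steel bar by its red post until it has pushed the control module fully home against the blue jaw, then slide the orange thumb wedge in along its ramp until it is jammed tight on the bar. Then push the tester's selector knob in, turn it one position clockwise from the red mark to the green one and let it spring back up. Leave everything else on the bench where it is.

Things in the scene. Friction and masses are not known exactly. Their poses are not given: they have to be found in the camera images.
- jig: Grey metal plate 220 (x) x 300 (y) x 12 mm fixed to the bench; origin at the centre of its underside, z up. The blue fixed jaw crosses its -y end (inner face y = -130 mm, top z 48 mm). The steel bar slides along the jig's y at x = 0; the wedge crosses over it along jig x at y = +15 mm between two yellow sloped cheeks (x -72 to +32 mm, 29 mm over both, up to 49 mm high).
- module: Loose control module, black frame with green board, 90 (x) x 70 (y) x 20 mm, 180 g, lying on the jig plate between two low blue side guides (3 mm play each side); origin at the centre of its underside. It starts 2 to 12 mm off the blue jaw; fully home its origin is at jig y = -95 mm.
- bar: Sliding steel bar 24 wide, 14 mm tall (its top is at jig z 27 mm) with an 84 mm wide cross head; origin below the middle of the head's pushing face, at the jig's underside level. It moves only along the jig's -y (towards the module), 55 mm of travel, with about 1.5 N of friction and stays where left. With the module home the origin is at jig y = -60 mm; it starts at y = -20 to -32 mm.
- bar_face (a point): Point on the middle of the bar head's pushing face, 25 mm above the jig's underside.
- bar_post (a point): Point on the axis of the bar's upright red post, 14 (x) x 24 (y) mm in the jig's axes, top at jig z 76 mm; the point is 20 mm below the top, 29 mm above the bar, 148 mm (jig +y) behind the pushing face.
- wedge: Orange thumb wedge 90 mm long, 18 mm wide, 6 mm thick in front, 17 mm at the rear, where an upright tab stands; origin on its sole under the tab. It moves only along its ramp: jig +x, sinking 1 mm per 8 mm, 45 mm of travel, 1 N of friction, stays where left. Its sole meets the bar when the origin is at jig x -52, z 27 mm; it starts 23 to 35 mm before that.
- wedge_tab (a point): Point on the axis of the wedge's upright tab, 12 (jig x) x 20 (jig y) mm, 53 mm above the sole; the tab's top is 15 mm above the point, and it is free down to about 25 mm below it. Once on the bar the wedge stiffens quickly and jams; it is self-locking. A push of 10 to 16 N along the ramp jams it well, 3 to 7 mm past first touch.
- tester: Grey bench tester 160 (x) x 110 (y) x 55 mm, fixed; origin at the centre of its underside. The selector knob is on top, on an axis at x = -25 mm, y = 0. Round it three coloured marks: red on the -x side, green 60 degrees clockwise from it seen from above, yellow 60 degrees further.
- sel_grip (a point): Point on the selector's axis within its black grip bar, which is 46 long, 14 wide, 34 mm tall on a 48 mm disc; the point is 12 mm below the bar's top and 20 mm above the disc. The bar's white pointer line marks one end; x of this frame points along the bar away from the pointer end.
- sel (a joint): Selector angle in rad, clockwise from above positive: 0 = red (start, within 0.05), 1.047 = green, 2.094 = yellow (end stop). It turns freely (0.03 N m) but only while pushed fully in; do not force it; let go within 0.08 rad of a mark it springs up and is caught there.
- sel_press (a joint): How far the selector is pushed in, m: 0 up, 0.008 fully in; it turns from about 0.0065. The spring takes 3 N at the start and 6 N fully in.
- meter: Bystander: green multimeter 85 x 170 x 40 mm, lying flat.
- driver: Bystander: yellow screwdriver 170 mm long, lying on the jig plate along its +x edge.
- cleaner: Bystander: upright bottle, 48 mm across, 130 mm tall.
- tape: Bystander: yellow tape roll, 90 mm across, 19 mm tall.
- relay: Bystander: small white relay 20 x 29 x 16 mm lying on the jig plate near its +x, +y corner.
- capacitor: Bystander: upright can 44 mm across, 75 mm tall.
Not all that is in view belongs to the job. Several things have the shape of the module; the one meant has the colours described above.

How it is judged (in metres and radians):
On the way, in this order (a step that is already met when the one before it is completed fails the run):
1. the bar has pushed the module home against the blue jaw (y of bar_face in the frame of jig below -0.058 m and y of module in the frame of jig below -0.093 m), for 0.1 s.
2. the wedge is jammed on the bar (over 2.5 N) with the bar still home (contact force between wedge and bar above 2.5 N and y of bar_face in the frame of jig below -0.058 m), for 0.2 s.
3. the selector is at the green mark and has sprung up (value of joint sel between 0.9 and 1.19 rad and value of joint sel_press below 0.0015 m), for 0.2 s.
At the end, for the whole second after the job is handed in: The module lies flat in the jig within 2 mm of the blue jaw and the bar's head is within 2 mm of its place against it; the wedge still presses on the bar with more than 2.5 N; the selector stands within 0.14 rad of green and is up (pushed in less than 1.5 mm); all at rest (all of step 2 and all of step 3 and y of module in the frame of jig below -0.093 m and z of module in the frame of jig below 0.015 m and angle between module's own z axis and vertical below 0.05 rad and linear speed of module below 0.02 m/s); the robot touches nothing.
It fails at once if the selector is forced round without being pushed in (between the marks while less than 5 mm in) (value of joint sel between 0.15 and 0.85 rad and value of joint sel_press below 0.005 m).
It fails at once if the selector is turned past green (beyond 1.5 rad) (value of joint sel above 1.5 rad).
It fails at once if a bystander is moved more than 30 mm (distance of any of meter, driver, cleaner, tape, relay, capacitor from where it was at the start of the episode above 0.03 m).
It also fails if it takes over 51 s, if anything falls off the work surface, if the arm or the gripper's body presses on something with over 40 N, if the wrist force passes 120 N, or if a joint passes its speed limit or range.

ROBOT

A 6-joint arm with a two-finger parallel gripper is mounted at the origin on the work surface. World frame = base frame: x ahead of the robot, y to its left, z up, the work surface at z = 0. Lengths are in mm, angles in rad, forces in N, time in s.
With the tool pointing down it reaches from about 250 to 775 mm from the base axis. Payload 4 kg.
Tool frame: the origin (TCP) lies at the very end of the fingers, on their centre line; the grasp point (between the pads) lies 19 mm behind it (bot.grasp_offset is the distance from the TCP to the grasp point, in mm); z points along the fingers, y is the line along which they close (so a half turn about z gives the same grasp; the last joint's range is limited). The gripper opens to 85 mm and grips with 20 to 120 N. Pads are 22 mm wide; open, the fingers measure 114 mm over their backs; the gripper's body (76 mm by 85 mm) begins 54 mm behind the grasp point. The pads swing forward as they close: fully open they stand 13 mm farther back than shut.
Start: joints at [-1.233, 0.087, 1.371, -0, 1.684, -0.103], TCP at [234.664, -497.444, 231.341] pointing down, gripper open.
Joint ranges: [-3.1, 3.1], [-0.76, 2.03], [0.27, 2.55], [-1.08, 4.22], [0.17, 2.65], [-2.57, 2.57]. Speed limits (rad/s): [2.79, 2.79, 3.14, 3.14, 3.14, 3.14].

INTERFACE

Orientations are given as a unit quaternion [x, y, z, w].
In Python, from station import sense, grab_frame, job, bot gives the robot as it stands.
- The arm moves only by the tool carry_out, never from a script. Its argument "moves" is a list of rows, each an object with "delta_pos": the shift along the tool's x, y, z in m, a list of three; "turn": the turn about the tool's z in rad. In form: [{"delta_pos": [x, y, z], "turn": turn}, ...]. A call has 1 to 12 rows; each row shifts and turns the commanded pose from where the row before left it, along the tool's axes as they then stand; what a row does not reach is not made up. A row lasts 1/12 s, in which the tool goes at most 41.7 mm and 7.16 degrees, less where a joint would pass 70% of its speed; a pose out of reach is approached as far as the arm can. A call is refused whole if a number of a shift passes 0.0417 or a number of a turn 0.125, either way. A call with a gripper value outside its range is refused whole. "jaw" is the finger opening in m, from 0 to 0.0854, set as the call begins (left out, the last holds). The fingers move at their own pace and stop on an object; "squeeze" is the grip in N (left out, the last holds). Time passes only in rows, so rows that do not move let the fingers close. It gives the time, the measured TCP pose, the force, the opening and the grip force at its end, in the units of the state.
- sense(): the state, without advancing time (a new reading comes with each control period).
- grab_frame(name): name is "side" or "top" or "wrist"; returns a dict with "color" (384x512x3 uint8, red, green, blue), "fx", "fy", "cx", "cy" (pixels), "R" (3x3) and "t" (3): a world point X has camera coordinates R X + t; the wrist camera has in their place "tool_from_camera" (4x4, takes a point from camera to tool coordinates, whose origin is the TCP and whose axes are the flange's). Camera axes: x right, y down, z forward; pixel columns grow to the right and rows downward; lengths in mm; the calibration is good to about 2 mm. A picture is of the moment at which its call begins: read the wrist's pose just before it. There is no depth.
- job.sign_off(): hands the job in; it is judged then, once.
The state is a dict: "time_s": time; "qpos": joint angles; "qd": joint speeds; "joint_efforts": joint torques, N m; "position": TCP position; "ee_rot": TCP orientation; "ft_force": force on the tool from outside, world axes, zero at the start; "wrist_torque": the same for the moment, N m; "gripper_width": finger opening in mm; "grasp_force": force on a finger pad.
Only numpy, scipy, OpenCV 4.12 (cv2) and the standard library are available. Lean on these libraries where they do the work, as an engineer would, in place of code of your own. Each camera call takes 0.05 s, during which the arm holds its last target. There are 200 camera calls.

## Working session

There is one attempt and no reset: what is moved stays moved. The work goes in short steps, Python scripts to look and compute and a tool call to move; the robot and the scene stay as the last step left them, time stands still between calls to the robot, and variables do not carry over. Pictures are saved under pics/ and viewed, at most 10 in all, crops included, and the job is handed in when it is done.

Besides the shell and the picture viewer there is one more tool, called after "Emit:" as name([rows], argument=value, ...), one row to a line, values as JSON. carry_out: Moves the arm, as the interface text tells. Its arguments: {"type":"object","properties":{"moves":{"type":"array","items":{"type":"object","properties":{"delta_pos":{"type":"array","items":{"type":"number"}},"turn":{"type":"number"}}}},"jaw":{"type":"number"},"squeeze":{"type":"number"}},"required":["moves"]}

```bash
mkdir -p pics; ls; python3 - <<'E'
from station import sense, grab_frame, job, bot
import cv2,numpy as np,pickle
s=sense(); print(s)
F={}
for n in("side","top","wrist"):
    f=grab_frame(n);F[n]=f
    print(n,{k:np.round(v,3).tolist() for k,v in f.items() if k!="color"})
    cv2.imwrite(f"pics/{n}0.png",f["color"][:,:,::-1])
pickle.dump((s,F),open("f0.pkl","wb"))
c=cv2.resize(F["top"]["color"][:,:,::-1],(800,600),interpolation=cv2.INTER_CUBIC);cv2.imwrite("pics/top0b.png",c)
c=cv2.resize(F["side"]["color"][:,:,::-1],(800,600),interpolation=cv2.INTER_CUBIC);cv2.imwrite("pics/side0b.png",c)
E
```

```text
pics
{'time_s': 0.0, 'qpos': array([-1.23314088e+00,  8.79615799e-02,  1.37231650e+00,  2.88005272e-05,
        1.68356369e+00, -1.03109303e-01]), 'qd': array([-0.0006155 , -0.00150982,  0.00145191, -0.00080538, -0.00234804,
        0.00030638]), 'joint_efforts': array([-8.04746742e-05, -3.51865447e+01, -3.13274503e+01, -2.18286423e-04,
        1.08304151e-02, -1.85504877e-05]), 'position': array([ 234.47843807, -496.95465321,  230.10393724]), 'ee_rot': array([ 9.75812964e-01,  2.18604196e-01, -1.17365788e-04, -1.11850670e-03]), 'ft_force': array([ 0.08421941, -0.25149991,  0.36684387]), 'wrist_torque': array([-0.04080454, -0.00753619, -0.01438261]), 'grasp_force': 0.0, 'gripper_width': 85.57688862476724}
side {'fx': 386.295, 'fy': 386.295, 'cx': 258.301, 'cy': 189.765, 'R': [[-0.867, -0.498, 0.0], [-0.288, 0.5, -0.816], [0.407, -0.708, -0.577]], 't': [360.423, 196.106, 1086.606]}
top {'fx': 498.464, 'fy': 498.464, 'cx': 254.853, 'cy': 187.955, 'R': [[0.007, -1.0, -0.011], [-0.988, -0.005, -0.153], [0.153, 0.012, -0.988]], 't': [-12.012, 463.007, 1482.432]}
wrist {'fx': 324.077, 'fy': 324.077, 'cx': 253.998, 'cy': 189.741, 'tool_from_camera': [[0.001, -0.956, -0.292, 75.129], [1.0, 0.0, 0.001, 0.257], [-0.001, -0.292, 0.956, -142.484], [0.0, 0.0, 0.0, 1.0]]}
```

View pics/top0b.png

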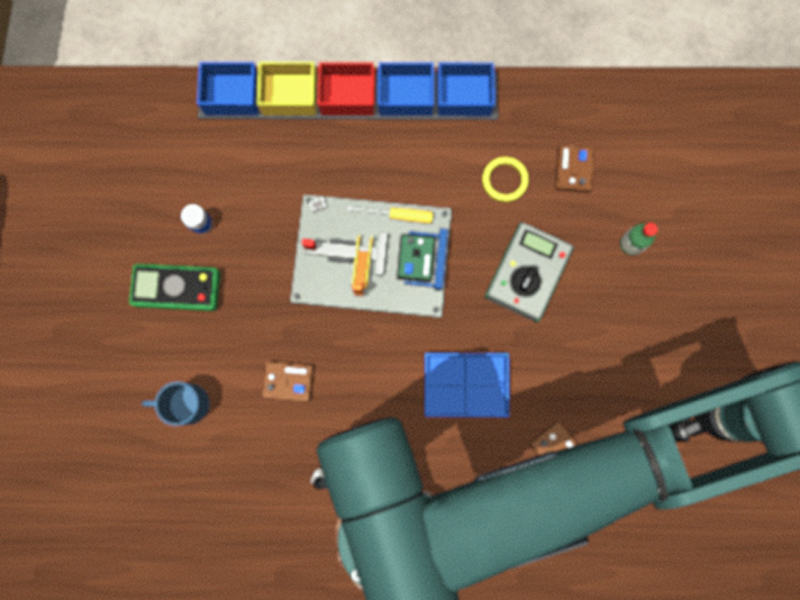

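View pics/side0b.png

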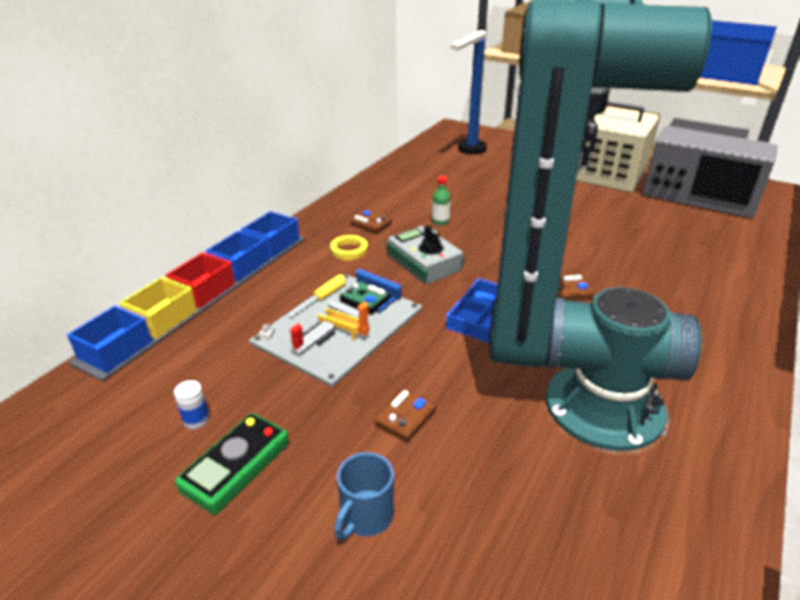

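Top view shows the jig at about (370,255), with the red post at (309,243), the orange tab at (360,285) and the green-on-black module at (417,257). The tester is at (529,272) with its knob at (525,280). Lookalikes are the brown boards at (575,168), (288,381) and (555,438), plus the blue tray at (466,385). The side view agrees.

```bash
cat > h.py <<'E'
import numpy as np,cv2,pickle
from scipy.spatial.transform import Rotation as Ro
def cam(f,s=None):
    if "R" in f: R=np.array(f["R"]);return R.T,-R.T@np.array(f["t"])
    T=np.array(f["tool_from_camera"]);W=Ro.from_quat(s["ee_rot"]).as_matrix()
    return W@T[:3,:3],W@T[:3,3]+s["position"]
def onplane(f,px,z,s=None):
    R,c=cam(f,s);px=np.atleast_2d(px).astype(float)
    d=np.c_[(px[:,0]-f["cx"])/f["fx"],(px[:,1]-f["cy"])/f["fy"],np.ones(len(px))]@R.T
    return c+d*((z-c[2])/d[:,2])[:,None]
def proj(f,X,s=None):
    R,c=cam(f,s);p=(np.atleast_2d(X)-c)@R
    return np.c_[f["fx"]*p[:,0]/p[:,2]+f["cx"],f["fy"]*p[:,1]/p[:,2]+f["cy"]]
def blobs(f,lo,hi,amin=15):
    h=cv2.cvtColor(f["color"],cv2.COLOR_RGB2HSV);m=cv2.inRange(h,lo,hi)
    n,l,st,ce=cv2.connectedComponentsWithStats(m)
    return [(ce[i].round(1).tolist(),st[i].tolist(),l==i) for i in range(1,n) if st[i,4]>=amin]
E
python3 - <<'E'
from h import *
s,F=pickle.load(open("f0.pkl","rb"));f=F["top"]
k=1.5625
for a,b in (((0,0,110),(179,60,255)),):
    for ce,st,m in blobs(f,a,b,500):
        if st[1]<90: continue
        r=cv2.minAreaRect(np.argwhere(m)[:,::-1].astype(np.float32));print("grey",ce,st,np.round(cv2.boxPoints(r),1).tolist())
        for z in(12,55):
            P=onplane(f,cv2.boxPoints(r),z);print(z,P.mean(0).round(1),[np.round(P[(i+1)%4]-P[i],1)[:2].tolist() for i in range(4)])
for n,a,b,z in(("red",(0,150,90),(5,255,255),76),("red2",(174,150,90),(179,255,255),76),("orange",(6,180,120),(16,255,255),90),("black",(0,0,0),(179,255,50),110)):
    for ce,st,m in blobs(f,a,b,12):
        if 170<ce[0]<380 and 120<ce[1]<210: print(n,ce,st,onplane(f,ce,z).round(1))
E
```

```text
grey [230.3, 163.8] [186, 125, 103, 78, 5070] [[185.39999389648438, 193.1999969482422], [192.39999389648438, 123.4000015258789], [289.29998779296875, 133.10000610351562], [282.29998779296875, 202.89999389648438]]
12 [545.9  46.7  12. ] [[223.0, -15.7], [-30.3, -306.1], [-221.2, 22.2], [28.5, 299.6]]
55 [537.   44.6  55. ] [[216.7, -15.3], [-29.4, -297.5], [-215.0, 21.6], [27.7, 291.2]]
grey [338.8, 173.6] [311, 142, 56, 63, 1490] [[310.29998779296875, 188.39999389648438], [333.20001220703125, 140.60000610351562], [367.70001220703125, 157.10000610351562], [344.8999938964844, 204.89999389648438]]
12 [ 516.5 -269.7   12. ] [[152.1, -73.0], [-52.3, -106.6], [-150.4, 74.1], [50.7, 105.5]]
55 [ 508.5 -262.9   55. ] [[147.8, -70.9], [-50.8, -103.6], [-146.2, 72.0], [49.2, 102.5]]
red [197.4, 155.9] [194, 154, 8, 5, 33] [[553.1 163.3  76. ]]
black [336.4, 179.1] [329, 172, 15, 16, 56] [[ 478.8 -246.1  110. ]]
```

Emit:
carry_out([
  {"delta_pos": [0.0297, -0.0218, 0], "turn": 0},
  {"delta_pos": [0.0297, -0.0218, 0], "turn": 0},
  {"delta_pos": [0.0297, -0.0218, 0], "turn": 0},
  {"delta_pos": [0.0297, -0.0218, 0], "turn": 0},
  {"delta_pos": [0.0297, -0.0218, 0], "turn": 0},
  {"delta_pos": [0.0297, -0.0218, 0], "turn": 0},
  {"delta_pos": [0.0297, -0.0218, 0], "turn": 0},
  {"delta_pos": [0.0297, -0.0218, 0], "turn": 0},
  {"delta_pos": [0.0297, -0.0218, 0], "turn": 0},
  {"delta_pos": [0.0297, -0.0218, 0], "turn": 0},
  {"delta_pos": [0.0297, -0.0218, 0], "turn": 0},
  {"delta_pos": [0.0297, -0.0218, 0], "turn": 0},
], jaw=0, squeeze=30)

```text
time_s: 1.15
position: [445.7, -107.0, 231.1]
ee_rot: [0.976, 0.219, -0.0, 0.0]
ft_force: [1.1, -0.6, -0.5]
gripper_width: -0.1
grasp_force: 0.0
```

Emit:
carry_out([
  {"delta_pos": [0.0297, -0.0218, 0], "turn": 0},
  {"delta_pos": [0.0297, -0.0218, 0], "turn": 0},
  {"delta_pos": [0.0297, -0.0218, 0], "turn": 0},
  {"delta_pos": [0.0297, -0.0218, 0], "turn": 0},
  {"delta_pos": [0.0297, -0.0218, 0], "turn": 0},
  {"delta_pos": [0.0297, -0.0218, 0], "turn": 0},
  {"delta_pos": [0, 0, 0], "turn": -0.115},
  {"delta_pos": [0, 0, 0], "turn": -0.115},
  {"delta_pos": [0, 0, 0], "turn": -0.115},
  {"delta_pos": [0, 0, 0], "turn": -0.115},
  {"delta_pos": [0, 0, 0], "turn": -0.115},
  {"delta_pos": [0, 0, 0], "turn": -0.115},
])

```text
time_s: 2.15
position: [550.5, 85.7, 230.7]
ee_rot: [0.843, 0.538, -0.0, -0.0]
ft_force: [0.7, -0.2, -0.3]
gripper_width: 0.1
grasp_force: 0.0
```

Emit:
carry_out([
  {"delta_pos": [0, 0, 0], "turn": -0.115},
  {"delta_pos": [0, 0, 0], "turn": -0.115},
  {"delta_pos": [0, 0, 0], "turn": -0.115},
  {"delta_pos": [0, 0, 0], "turn": 0},
  {"delta_pos": [0, 0, 0], "turn": 0},
])

```text
time_s: 2.57
position: [550.6, 85.5, 230.9]
ee_rot: [0.741, 0.672, -0.0, -0.0]
ft_force: [0.4, -0.3, 0.2]
gripper_width: -0.0
grasp_force: 0.0
```

```bash
python3 - <<'E'
from station import sense, grab_frame
from h import *
s=sense();f=grab_frame("wrist");pickle.dump((s,f),open("f1.pkl","wb"))
print(s["time_s"],s["position"].round(1),s["ee_rot"].round(4),s["ft_force"].round(2),s["gripper_width"])
cv2.imwrite("pics/w1.png",cv2.resize(f["color"][:,:,::-1],(800,600),interpolation=cv2.INTER_CUBIC))
E
```

```text
2.5667 [550.6  85.5 230.9] [ 7.409e-01  6.717e-01 -3.000e-04 -2.000e-04] [ 0.35 -0.26  0.17] -0.04360588895955544
```

View pics/w1.png

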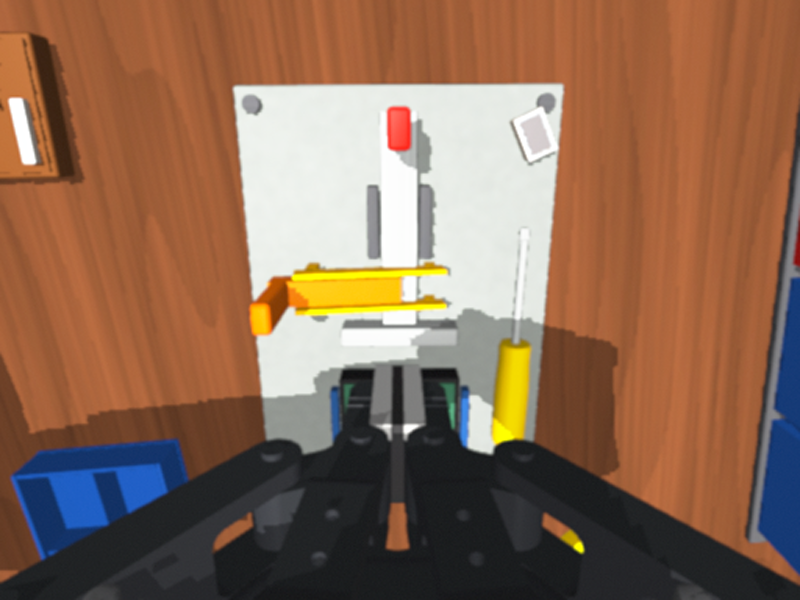

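Close view: red post at (399,125), orange tab top near (262,318), plate corners at (235,87) and (562,84). The black-framed green module is under the fingers at (400,400), so it is the right one.

```bash
python3 - <<'E'
from h import *
s,f=pickle.load(open("f1.pkl","rb"));k=.64
C=onplane(f,np.array([[235,87],[562,84]])*k,12,s);d=C[1]-C[0];print(C.round(1),np.linalg.norm(d),np.arctan2(d[1],d[0]))
yaw=np.arctan2(d[1],d[0]);ex=np.array([np.cos(yaw),np.sin(yaw)]);ey=np.array([-ex[1],ex[0]])
o=C.mean(0)[:2]-150*ey;print("jig",o.round(1))
def J(p):p=np.atleast_2d(p)[:,:2]-o;return np.c_[p@ex,p@ey].round(1)
for n,a,b,z in(("red",(0,150,90),(5,255,255),76),("or",(6,190,80),(15,255,255),98)):
    for ce,st,m in blobs(f,a,b,60):
        print(n,(np.array(st)/k).round(),st[4]);bx=[[st[0],st[1]],[st[0]+st[2],st[1]+st[3]]]
        print(J(onplane(f,bx,z,s)).tolist())
print("tab left-bottom top face",J(onplane(f,np.array([[251,307],[271,307],[251,333],[268,333]])*k,99,s)).tolist())
print("tcp",J(s["position"]))
for p in([0,165],[0,150],[-125,15]):print(p,(o+p[0]*ex+p[1]*ey).round(1))
# tester marks from top frame, z=55
E
```

```text
[[455.1 204.3  12. ]
 [670.7 185.1  12. ]] 216.42170522737408 -0.08885349153077839
jig [549.6  45.2]
red [388. 108.  23.  42. 594.] 380
[[-6.3, 132.4], [6.6, 110.0]]
or [248. 278.  58.  55. 730.] 467
[[-85.4, 41.9], [-54.9, 8.7]]
tab left-bottom top face [[-85.3, 25.1], [-73.9, 25.0], [-86.7, 9.2], [-76.9, 9.2]]
tcp [[-2.6 40.2]]
[0, 165] [564.2 209.6]
[0, 150] [562.9 194.7]
[-125, 15] [426.4  71.3]
```

Emit:
carry_out([
  {"delta_pos": [0.032, 0.001, 0], "turn": -0.009},
  {"delta_pos": [0.032, 0.001, 0], "turn": 0},
  {"delta_pos": [0.032, 0.001, 0], "turn": 0},
  {"delta_pos": [0.03, 0, 0.01], "turn": 0},
  {"delta_pos": [0, 0, 0.03], "turn": 0},
  {"delta_pos": [0, 0, 0.035], "turn": 0},
  {"delta_pos": [0, 0, 0.035], "turn": 0},
  {"delta_pos": [0, 0, 0.035], "turn": 0},
  {"delta_pos": [0, 0, 0.03], "turn": 0},
  {"delta_pos": [0, 0, 0.01], "turn": 0},
  {"delta_pos": [-0.01, 0, 0], "turn": 0},
  {"delta_pos": [0, 0, 0], "turn": 0},
])

```text
time_s: 3.62
position: [564.3, 199.3, 46.9]
ee_rot: [0.737, 0.675, -0.0, 0.001]
ft_force: [0.1, 0.9, 0.8]
gripper_width: -0.1
grasp_force: 0.0
```

Emit:
carry_out([
  {"delta_pos": [-0.006, 0, 0], "turn": 0},
  {"delta_pos": [-0.006, 0, 0], "turn": 0},
  {"delta_pos": [-0.005, 0, 0], "turn": 0},
  {"delta_pos": [-0.005, 0, 0], "turn": 0},
  {"delta_pos": [-0.004, 0, 0], "turn": 0},
  {"delta_pos": [-0.004, 0, 0], "turn": 0},
])

```text
time_s: 4.12
position: [561.9, 170.7, 47.2]
ee_rot: [0.737, 0.676, 0.001, 0.0]
ft_force: [-0.2, 1.7, 0.9]
gripper_width: 0.3
grasp_force: 0.9
```

Emit:
carry_out([
  {"delta_pos": [-0.004, 0, 0], "turn": 0},
  {"delta_pos": [-0.003, 0, 0], "turn": 0},
  {"delta_pos": [-0.002, 0, 0], "turn": 0},
  {"delta_pos": [-0.001, 0, 0], "turn": 0},
])

```text
time_s: 4.45
position: [560.5, 161.0, 46.3]
ee_rot: [0.737, 0.676, 0.0, -0.0]
ft_force: [0.5, 3.1, 2.0]
gripper_width: 0.3
grasp_force: 1.4
```

Emit:
carry_out([
  {"delta_pos": [-0.002, 0, 0], "turn": 0},
  {"delta_pos": [-0.001, 0, 0], "turn": 0},
  {"delta_pos": [-0.001, 0, 0], "turn": 0},
])

```text
time_s: 4.7
position: [560.2, 157.3, 46.3]
ee_rot: [0.737, 0.676, 0.0, -0.0]
ft_force: [0.9, 6.5, 1.4]
gripper_width: 0.0
grasp_force: 3.1
```

Emit:
carry_out([
  {"delta_pos": [-0.001, 0, 0], "turn": 0},
  {"delta_pos": [-0.0005, 0, 0], "turn": 0},
  {"delta_pos": [0, 0, 0], "turn": 0},
])

```text
time_s: 4.95
position: [560.2, 157.4, 46.4]
ee_rot: [0.737, 0.676, 0.001, -0.001]
ft_force: [0.5, 7.0, 0.2]
gripper_width: 0.1
grasp_force: 3.7
```

Emit:
carry_out([
  {"delta_pos": [-0.001, 0, 0], "turn": 0},
  {"delta_pos": [-0.0005, 0, 0], "turn": 0},
  {"delta_pos": [0, 0, 0], "turn": 0},
])

```text
time_s: 5.2
position: [560.2, 157.4, 46.4]
ee_rot: [0.737, 0.676, 0.003, -0.002]
ft_force: [1.1, 11.1, 1.3]
gripper_width: -0.1
grasp_force: 5.5
```

Emit:
carry_out([
  {"delta_pos": [0.02, 0, 0], "turn": 0},
  {"delta_pos": [0, 0, -0.04], "turn": 0},
  {"delta_pos": [0, 0, -0.04], "turn": 0},
  {"delta_pos": [0, 0, -0.02], "turn": 0},
  {"delta_pos": [-0.0278, -0.031, 0], "turn": 0},
  {"delta_pos": [-0.0278, -0.031, 0], "turn": 0},
  {"delta_pos": [-0.0278, -0.031, 0], "turn": 0},
  {"delta_pos": [-0.0278, -0.031, 0], "turn": 0},
  {"delta_pos": [0, 0, 0], "turn": 0},
  {"delta_pos": [0, 0, 0], "turn": 0},
])

```text
time_s: 6.03
position: [426.4, 72.2, 145.4]
ee_rot: [0.738, 0.675, -0.001, 0.0]
ft_force: [0.3, 0.9, 0.4]
gripper_width: -0.1
grasp_force: 0.0
```

```bash
python3 - <<'E'
from station import sense, grab_frame
from h import *
s=sense();f=grab_frame("wrist");t=grab_frame("top");pickle.dump((s,f,t),open("f2.pkl","wb"))
print(s["time_s"],s["position"].round(1),s["ft_force"].round(2))
c=np.zeros((600,800,3),np.uint8)
c[:384,:512]=f["color"][:,:,::-1]
b=t["color"][110:220,170:400][:,:,::-1];b=cv2.resize(b,(440,210),interpolation=cv2.INTER_CUBIC);c[390:600,:440]=b
cv2.imwrite("pics/w2.png",c)
o=np.array([549.6,45.2]);y=-.0889;ex=np.array([np.cos(y),np.sin(y)]);ey=np.array([-ex[1],ex[0]])
def J(p):p=np.atleast_2d(p)[:,:2]-o;return np.c_[p@ex,p@ey].round(1)
print("tcp",J(s["position"]))
for n,F,S in(("w",f,s),("t",t,None)):
  for a,b,z in(((0,150,90),(5,255,255),76),((6,190,80),(15,255,255),98)):
    for ce,st,m in blobs(F,a,b,20):
        bx=[[st[0],st[1]],[st[0]+st[2],st[1]+st[3]]]
        print(n,st,J(onplane(F,bx,z,S)).tolist())
E
```

```text
6.0333 [426.4  72.2 145.4] [0.32 0.88 0.41]
tcp [[-125.1   16. ]]
w [407, 73, 56, 38, 1820] [[-30.5, 100.8], [8.3, 78.1]]
w [298, 174, 33, 48, 695] [[-97.9, 42.3], [-75.8, 11.0]]
t [203, 41, 37, 33, 1124] [[357.5, 142.1], [260.9, 16.6]]
t [412, 142, 9, 9, 60] [[95.5, -518.2], [70.4, -546.2]]
```

View pics/w2.png

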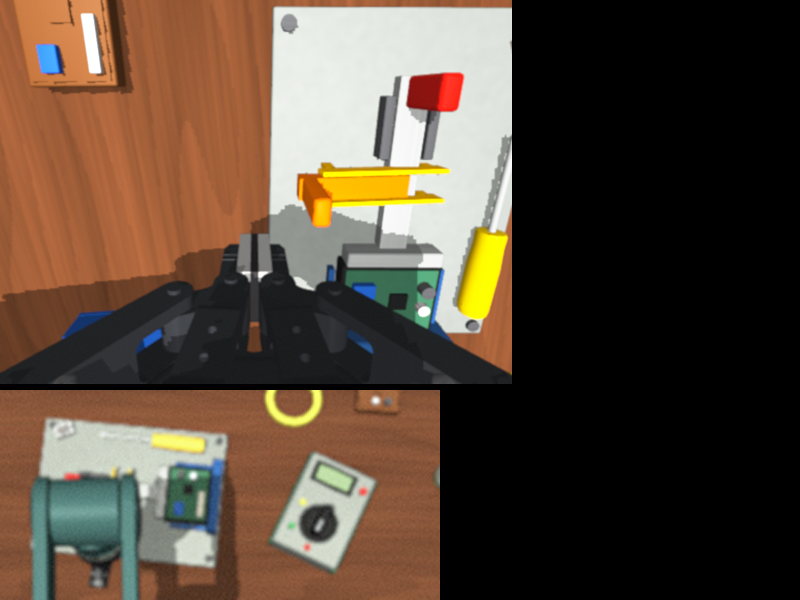

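Bar home: the post is at jig y≈89 and the head is touching the module. Now the wedge.

Emit:
carry_out([
  {"delta_pos": [0, 0, 0.035], "turn": 0},
  {"delta_pos": [0, 0, 0.035], "turn": 0},
  {"delta_pos": [0, 0.005, 0.005], "turn": 0},
  {"delta_pos": [0, 0.007, 0], "turn": 0},
  {"delta_pos": [0, 0.006, 0], "turn": 0},
  {"delta_pos": [0, 0.005, 0], "turn": 0},
  {"delta_pos": [0, 0.005, 0], "turn": 0},
])

```text
time_s: 6.72
position: [458.8, 71.5, 73.3]
ee_rot: [0.737, 0.676, 0.001, 0.001]
ft_force: [-1.0, 0.3, -1.3]
gripper_width: -0.0
grasp_force: 0.5
```

Emit:
carry_out([
  {"delta_pos": [0, 0.004, 0.0005], "turn": 0},
  {"delta_pos": [0, 0.004, 0.0005], "turn": 0},
  {"delta_pos": [0, 0.004, 0.0005], "turn": 0},
  {"delta_pos": [0, 0.003, 0.0005], "turn": 0},
  {"delta_pos": [0, 0.003, 0.0005], "turn": 0},
])

```text
time_s: 7.13
position: [474.8, 69.8, 69.0]
ee_rot: [0.737, 0.676, 0.0, 0.0]
ft_force: [-0.9, 0.8, 1.0]
gripper_width: 0.1
grasp_force: 0.5
```

Emit:
carry_out([
  {"delta_pos": [0, 0.002, 0], "turn": 0},
  {"delta_pos": [0, 0.002, 0], "turn": 0},
  {"delta_pos": [0, 0.002, 0], "turn": 0},
  {"delta_pos": [0, 0.001, 0], "turn": 0},
])

```text
time_s: 7.47
position: [479.3, 69.4, 68.4]
ee_rot: [0.737, 0.676, -0.002, -0.002]
ft_force: [-9.2, 0.8, 6.0]
gripper_width: -0.2
grasp_force: 4.7
```

Emit:
carry_out([
  {"delta_pos": [0, 0.0015, 0], "turn": 0},
  {"delta_pos": [0, 0.0015, 0], "turn": 0},
  {"delta_pos": [0, 0.001, 0], "turn": 0},
])

```text
time_s: 7.72
position: [480.6, 69.3, 68.3]
ee_rot: [0.737, 0.676, -0.004, -0.004]
ft_force: [-17.4, 0.6, 11.1]
gripper_width: 0.1
grasp_force: 8.6
```

Emit:
carry_out([
  {"delta_pos": [0, 0, 0], "turn": 0},
  {"delta_pos": [0, -0.02, 0], "turn": 0},
  {"delta_pos": [0, -0.02, -0.03], "turn": 0},
  {"delta_pos": [0, 0, -0.04], "turn": 0},
  {"delta_pos": [0, 0, -0.04], "turn": 0},
  {"delta_pos": [-0.04, 0.0091, 0], "turn": 0},
  {"delta_pos": [-0.04, 0.0091, 0], "turn": 0},
  {"delta_pos": [-0.04, 0.0091, 0], "turn": 0},
  {"delta_pos": [-0.04, 0.0091, 0], "turn": 0},
  {"delta_pos": [-0.04, 0.0091, 0], "turn": 0},
  {"delta_pos": [-0.04, 0.0091, 0], "turn": 0},
  {"delta_pos": [-0.04, 0.0091, 0], "turn": 0},
])

```text
time_s: 8.72
position: [485.2, -214.5, 179.1]
ee_rot: [0.737, 0.676, 0.0, 0.001]
ft_force: [0.7, 0.6, 0.9]
gripper_width: 0.0
grasp_force: 0.0
```

Emit:
carry_out([
  {"delta_pos": [-0.04, 0.0091, -0.01], "turn": 0},
  {"delta_pos": [0, 0, -0.01], "turn": -0.12},
  {"delta_pos": [0, 0, -0.01], "turn": -0.12},
  {"delta_pos": [0, 0, -0.01], "turn": -0.12},
  {"delta_pos": [0, 0, -0.01], "turn": -0.12},
  {"delta_pos": [0, 0, 0], "turn": -0.12},
  {"delta_pos": [0, 0, 0], "turn": -0.12},
  {"delta_pos": [0, 0, 0], "turn": -0.12},
  {"delta_pos": [0, 0, 0], "turn": -0.12},
  {"delta_pos": [0, 0, 0], "turn": -0.12},
  {"delta_pos": [0, 0, 0], "turn": -0.12},
  {"delta_pos": [0, 0, 0], "turn": 0},
], jaw=0.05)

```text
time_s: 9.72
position: [490.7, -252.5, 228.7]
ee_rot: [0.225, 0.974, -0.0, 0.0]
ft_force: [-0.1, 0.3, -0.5]
gripper_width: 49.8
grasp_force: 0.0
```

```bash
python3 - <<'E'
from station import sense, grab_frame
from h import *
s=sense();f=grab_frame("wrist");t=grab_frame("top");d=grab_frame("side");pickle.dump((s,f,t,d),open("f3.pkl","wb"))
print(s["time_s"],s["position"].round(1),s["ee_rot"].round(4),s["ft_force"].round(2))
c=np.zeros((600,800,3),np.uint8)
c[:384,:512]=f["color"][:,:,::-1]
b=t["color"][115:215,175:300][:,:,::-1];c[390:590,:250]=cv2.resize(b,(250,200),interpolation=cv2.INTER_CUBIC)
b=d["color"][160:260,150:280][:,:,::-1];c[390:590,260:520]=cv2.resize(b,(260,200),interpolation=cv2.INTER_CUBIC)
cv2.imwrite("pics/w3.png",c)
E
```

```text
9.7167 [ 490.7 -252.5  228.7] [ 2.255e-01  9.742e-01 -2.000e-04  4.000e-04] [-0.06  0.29 -0.52]
```

View pics/w3.png

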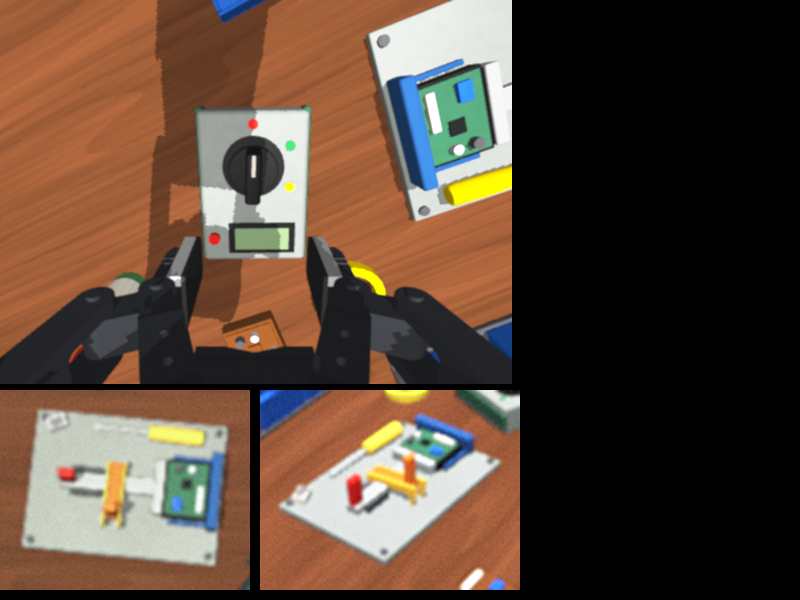

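The knob bar lies vertical at image column 253, with its pointer end at row 152 next to the red mark (253,124). Green is at (290,146) and yellow at (290,187). The wedge is in, and the bar and module still sit home.

```bash
python3 - <<'E'
from h import *
s,f,t,d=pickle.load(open("f3.pkl","rb"))
def cent(lo,hi,p):
    return min((b[0] for b in blobs(f,lo,hi,8)),key=lambda c:np.hypot(*(np.array(c)-p)))
r=cent((0,120,90),(8,255,255),(253,124));g=cent((45,80,90),(85,255,255),(290,146));y=cent((22,120,120),(35,255,255),(290,187))
P=onplane(f,[r,g,y],55,s);c=P[0]+P[2]-P[1];print(r,g,y,P.round(1).tolist(),"axis",c.round(1),[round(float(np.linalg.norm(p-c)),1) for p in P])
v=P-c;print("angles",np.arctan2(v[:,1],v[:,0]).round(3))
w=Ro.from_quat(s["ee_rot"]).as_matrix();print("tool x ang",np.arctan2(w[1,0],w[0,0]))
print("tool delta",(w.T@(c-s["position"])).round(1))
k=[b for b in blobs(f,(0,0,0),(179,255,70),200) if abs(b[0][0]-253)<15 and abs(b[0][1]-168)<25]
for b in k:print(b[0],b[1])
for z in(65,70,95,100):print(z,(w.T@(onplane(f,[[253,152],[253,205],[253,166]],z,s)-s["position"]).T).T.round(1).tolist())
# tester yaw from top edges in wrist: screen edges
q=onplane(f,[[201,108],[309,108],[303,257],[206,257]],55,s);print(q.round(1).tolist(),q.mean(0).round(1))
for a,b in((0,3),(1,2)):e=q[a]-q[b];print(np.arctan2(e[1],e[0]),np.linalg.norm(e))
E
```

```text
[252.3, 123.6] [290.1, 145.4] [289.0, 186.1] [[451.1, -234.8, 55.0], [486.2, -210.8, 55.0], [523.7, -228.8, 55.0]] axis [ 488.6 -252.8   55. ] [41.6, 42.1, 42.5]
angles [2.693 1.626 0.6  ]
tool x ang 2.6866803320627803
tool delta [  1.9  -1.2 173.7]
[252.0, 167.8] [223, 137, 60, 67, 2670]
65 [[17.8, -0.8, 163.7], [-35.9, -0.8, 163.7], [4.1, -0.8, 163.7]]
70 [[18.7, -0.8, 158.7], [-34.1, -0.8, 158.7], [5.3, -0.8, 158.7]]
95 [[23.3, -0.7, 133.7], [-25.1, -0.7, 133.7], [11.0, -0.7, 133.7]]
100 [[24.2, -0.7, 128.7], [-23.3, -0.7, 128.7], [12.1, -0.7, 128.7]]
[[416.7, -272.1, 55.0], [461.6, -180.2, 55.0], [603.9, -248.2, 55.0], [557.6, -343.2, 55.0]] [ 510.  -260.9   55. ]
2.673631158204782 157.78390401511086
2.695731622871337 157.74186003738825
```

Emit:
carry_out([
  {"delta_pos": [0.001, -0.001, 0.03], "turn": 0},
  {"delta_pos": [0, 0, 0.03], "turn": 0},
  {"delta_pos": [0, 0, 0.03], "turn": 0},
  {"delta_pos": [0, 0, 0.03], "turn": 0},
  {"delta_pos": [0, 0, 0.02], "turn": 0},
  {"delta_pos": [0, 0, 0.01], "turn": 0},
  {"delta_pos": [0, 0, 0], "turn": 0},
])

```text
time_s: 10.45
position: [487.5, -251.6, 75.6]
ee_rot: [0.227, 0.974, 0.001, -0.003]
ft_force: [-0.9, 0.1, -0.4]
gripper_width: 50.3
grasp_force: 0.0
```

```bash
python3 - <<'E'
from station import sense, grab_frame
from h import *
f=grab_frame("wrist");d=grab_frame("side")
c=np.zeros((384,780,3),np.uint8);c[:,:512]=f["color"][:,:,::-1]
b=d["color"][130:190,240:305][:,:,::-1];c[:240,515:775]=cv2.resize(b,(260,240),interpolation=cv2.INTER_CUBIC)
cv2.imwrite("pics/w4.png",c)
E
```

```text
(no output)
```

View pics/w4.png

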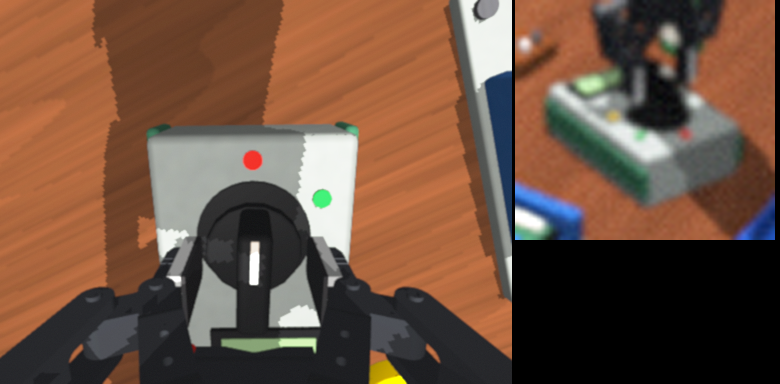

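The bar (column 253) is centred between the open fingers (about columns 180–330), so I'll grip it.

Emit:
carry_out([
  {"delta_pos": [0, 0, 0]},
  {"delta_pos": [0, 0, 0]},
  {"delta_pos": [0, 0, 0]},
  {"delta_pos": [0, 0, 0]},
  {"delta_pos": [0, 0, 0]},
  {"delta_pos": [0, 0, 0]},
], jaw=0, squeeze=40)

```text
schema error: expected keys delta_pos, turn
```

Emit:
carry_out([
  {"delta_pos": [0, 0, 0.003]},
  {"delta_pos": [0, 0, 0.003]},
  {"delta_pos": [0, 0, 0.002]},
  {"delta_pos": [0, 0, 0]},
  {"delta_pos": [0, 0, 0]},
])

```text
schema error: expected keys delta_pos, turn
```

Emit:
carry_out([
  {"delta_pos": [0, 0, 0], "turn": 0},
  {"delta_pos": [0, 0, 0], "turn": 0},
  {"delta_pos": [0, 0, 0], "turn": 0},
  {"delta_pos": [0, 0, 0], "turn": 0},
  {"delta_pos": [0, 0, 0], "turn": 0},
  {"delta_pos": [0, 0, 0], "turn": 0},
], jaw=0, squeeze=40)

```text
time_s: 11.05
position: [490.1, -253.3, 80.0]
ee_rot: [0.226, 0.974, -0.001, 0.002]
ft_force: [1.5, -0.8, 3.0]
gripper_width: 13.5
grasp_force: 42.5
```

Emit:
carry_out([
  {"delta_pos": [0, 0, 0.003], "turn": 0},
  {"delta_pos": [0, 0, 0.003], "turn": 0},
  {"delta_pos": [0, 0, 0.002], "turn": 0},
  {"delta_pos": [0, 0, 0], "turn": 0},
  {"delta_pos": [0, 0, 0], "turn": 0},
])

```text
time_s: 11.47
position: [490.1, -253.3, 72.6]
ee_rot: [0.226, 0.974, -0.001, 0.002]
ft_force: [0.2, 0.0, 9.5]
gripper_width: 13.6
grasp_force: 43.6
```

Emit:
carry_out([
  {"delta_pos": [0, 0, 0.001], "turn": 0},
  {"delta_pos": [0, 0, 0.0005], "turn": 0},
  {"delta_pos": [0, 0, 0], "turn": 0},
])

```text
time_s: 11.72
position: [490.2, -253.4, 72.5]
ee_rot: [0.226, 0.974, -0.001, 0.002]
ft_force: [-2.1, 1.5, 15.9]
gripper_width: 13.3
grasp_force: 44.5
```

Emit:
carry_out([
  {"delta_pos": [0, 0, 0], "turn": 0.06},
  {"delta_pos": [0, 0, 0], "turn": 0.07},
  {"delta_pos": [0, 0, 0], "turn": 0.07},
])

```text
time_s: 11.97
position: [490.0, -253.7, 72.5]
ee_rot: [0.324, 0.946, -0.001, 0.002]
ft_force: [-3.8, 0.8, 15.7]
gripper_width: 13.3
grasp_force: 44.4
```

```bash
python3 -c "
from station import sense;s=sense();import numpy as np
print(s['position'].round(2),s['ft_force'].round(1),s['wrist_torque'].round(2),2*np.arctan2(s['ee_rot'][1],s['ee_rot'][0]))"
```

```text
[ 490.01 -253.71   72.52] [-3.8  0.8 15.7] [ 0.09  0.51 -0.02] 2.4816212062275302
```

Turning freely (0.02 N m); I'll continue to green.

Emit:
carry_out([
  {"delta_pos": [0, 0, 0], "turn": 0.1},
  {"delta_pos": [0, 0, 0], "turn": 0.1},
  {"delta_pos": [0, 0, 0], "turn": 0.1},
  {"delta_pos": [0, 0, 0], "turn": 0.1},
  {"delta_pos": [0, 0, 0], "turn": 0.1},
  {"delta_pos": [0, 0, 0], "turn": 0.1},
  {"delta_pos": [0, 0, 0], "turn": 0.1},
  {"delta_pos": [0, 0, 0], "turn": 0.1},
  {"delta_pos": [0, 0, 0], "turn": 0.045},
  {"delta_pos": [0, 0, 0], "turn": 0},
  {"delta_pos": [0, 0, 0], "turn": 0},
])

```text
time_s: 12.88
position: [488.6, -254.5, 72.5]
ee_rot: [0.682, 0.731, -0.002, 0.001]
ft_force: [-5.9, -0.8, 17.1]
gripper_width: 13.1
grasp_force: 44.6
```

```bash
python3 - <<'E'
from station import sense,grab_frame
from h import *
s=sense();print(s['position'].round(2),s['ft_force'].round(1),s['wrist_torque'].round(2),2*np.arctan2(s['ee_rot'][1],s['ee_rot'][0]),s["qpos"].round(2))
f=grab_frame("wrist");cv2.imwrite("pics/w5.png",f["color"][:,:,::-1])
E
```

```text
[ 488.58 -254.47   72.51] [-5.9 -0.8 17.1] [-0.27  1.15 -0.1 ] 1.63943385086938 [-0.58  0.17  1.6  -0.    1.37 -0.65]
```

View pics/w5.png

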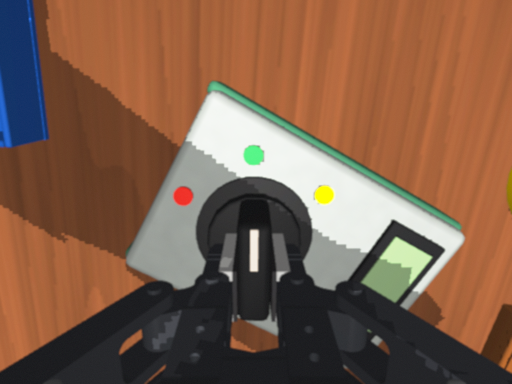

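Pointer (254,250) is in line with the green mark (253,155). I'll raise it with the grip on, then let go.

Emit:
carry_out([
  {"delta_pos": [0, -0.001, -0.002], "turn": 0},
  {"delta_pos": [0, 0, -0.003], "turn": 0},
  {"delta_pos": [0, 0, -0.003], "turn": 0},
  {"delta_pos": [0, 0, -0.002], "turn": 0},
  {"delta_pos": [0, 0, 0], "turn": 0},
  {"delta_pos": [0, 0, 0], "turn": 0},
])

```text
time_s: 13.43
position: [488.3, -254.3, 79.4]
ee_rot: [0.682, 0.731, -0.001, 0.001]
ft_force: [1.9, -5.8, 3.1]
gripper_width: 13.5
grasp_force: 42.6
```

Emit:
carry_out([
  {"delta_pos": [0, 0, 0], "turn": 0},
  {"delta_pos": [0, 0, 0], "turn": 0},
  {"delta_pos": [0, 0, 0], "turn": 0},
  {"delta_pos": [0, 0, 0], "turn": 0},
  {"delta_pos": [0, 0, -0.005], "turn": 0},
  {"delta_pos": [0, 0, -0.02], "turn": 0},
  {"delta_pos": [0, 0, -0.04], "turn": 0},
  {"delta_pos": [0, 0, -0.04], "turn": 0},
  {"delta_pos": [0, 0, -0.04], "turn": 0},
  {"delta_pos": [0, 0, 0], "turn": 0},
  {"delta_pos": [0, 0, 0], "turn": 0},
], jaw=0.045)

```text
time_s: 14.35
position: [489.6, -253.4, 228.6]
ee_rot: [0.682, 0.731, 0.001, 0.004]
ft_force: [0.2, 0.5, 0.7]
gripper_width: 45.1
grasp_force: 0.0
```

```bash
python3 - <<'E'
from station import sense,grab_frame
from h import *
s=sense();print(s['position'].round(2),s['ft_force'].round(1))
f=grab_frame("wrist");t=grab_frame("top");d=grab_frame("side")
c=np.zeros((600,512,3),np.uint8);c[:384]=f["color"][:,:,::-1]
b=t["color"][115:215,175:300][:,:,::-1];c[390:590,:250]=cv2.resize(b,(250,200),interpolation=cv2.INTER_CUBIC)
b=d["color"][160:260,150:275][:,:,::-1];c[390:590,260:510]=cv2.resize(b,(250,200),interpolation=cv2.INTER_CUBIC)
cv2.imwrite("pics/w6.png",c)
E
```

```text
[ 489.6  -253.41  228.59] [0.2 0.5 0.7]
```

View pics/w6.png

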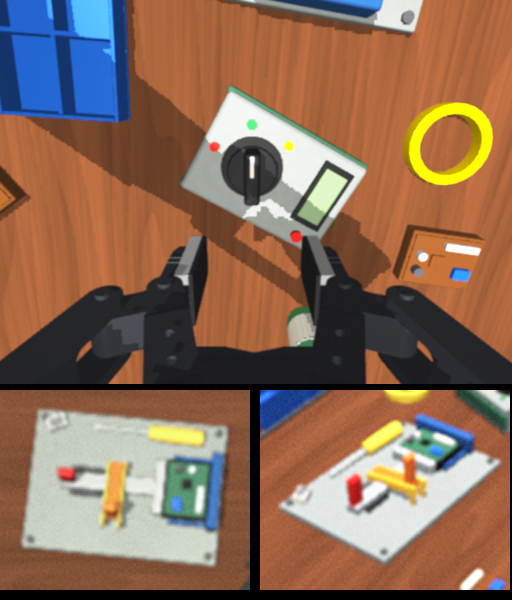

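The pointer (252,165) points at green (251,125), and the bar, module and wedge haven't moved. The arm is clear, so I'm handing in.

```bash
python3 -c "
from station import job;print(job.sign_off())"
```

```text
the job is handed in; nothing more can be done
None
```

I handed the job in at about 14.5 s of the 51 s allowed; the sign-off returned no verdict. The bar stopped hard at about 11 N with the module against the jaw, the wedge was pushed in with about 17 N (just over the advised 10–16 N), and the selector points at green and was let up.

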